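# Pack the chocolate gift box to its flavour card

## Robot

A 6-joint arm with a two-finger parallel gripper is mounted at the origin on the work surface. World frame = base frame: x ahead of the robot, y to its left, z up, the work surface at z = 0. Lengths are in mm, angles in rad, forces in N, time in s.
With the tool pointing down it reaches from about 275 to 1000 mm from the base axis. Payload 8.4 kg.
Tool frame: the origin (TCP) lies midway between the tips of the shut fingers; the grasp point (between the pads) lies 19 mm behind it; z points along the fingers, y is the direction in which the jaws open and shut (so a half turn about z gives the same grasp; the last joint's range is limited). The gripper opens to 85 mm and grips with 20 to 120 N. Pads are 22 mm wide; open, the fingers measure 114 mm over their backs; the gripper's body (76 mm by 85 mm) begins 54 mm behind the grasp point. The pads swing forward as they close: fully open they stand 13 mm farther back than shut.
Start: joints at [1.103, 0.353, 1.633, -0, 1.155, -0.002], TCP at [280.71, 558.417, 209.281] pointing down, gripper open.
Joint ranges: [-2.63, 2.63], [-0.92, 2.1], [0.06, 2.66], [-1.3, 4.44], [0, 2.69], [-3.02, 3.02]. Speed limits (rad/s): [2.22, 2.22, 2.79, 3.14, 3.14, 3.14].

## Interface

Orientations are given as [roll, pitch, yaw] about the fixed x, y, z axes, in that order (R = Rz(yaw) Ry(pitch) Rx(roll)).
In Python, from rig import r gives the robot as it stands.
- The arm moves only by the tool play_rows, never from a script. Its argument "moves" is a list of rows, each a list of 3 entries, a list of its own where there are three numbers: the turn, a rotation vector about the tool's x, y, z in degrees, then the shift along the tool's x, y, z in mm, then the opening, from 0 (shut) to 1 (fully open). A call has 1 to 20 rows; each row is the pose to reach, as a shift and turn from the pose measured when the call began, along the tool's axes at that moment; what a row does not reach only later rows make up. A row lasts 1/10 s, in which the tool goes at most 50 mm and 8.59 degrees, less where a joint would pass 70% of its speed; a pose out of reach is approached as far as the arm can. A call with a gripper value outside its range is refused whole. The fingers move at their own pace and stop on an object; "newtons" is the grip in N (left out, the last holds). Time passes only in rows, so rows that repeat a pose let the fingers close. It gives the time, the measured TCP pose, the force and the opening at its end, in the units of the state.
- r.sense(): the state, without advancing time (a new reading comes with each control period).
- r.grab_frame(name): name is "scene" or "top"; returns a dict with "color" (400x640x3 uint8, red, green, blue), "K" (3x3 intrinsics, pixels), "rvec" (rotation vector, rad) and "tvec" (3), from world to camera coordinates, as OpenCV has them. Camera axes: x right, y down, z forward; pixel columns grow to the right and rows downward; lengths in mm; the calibration is good to about 2 mm. A picture is of the moment at which its call begins. There is no depth.
- r.sign_off(): hands the job in, once; it reports no verdict.
Trained networks look in a picture, given as the dict that the camera call returned (one of the last four; its "shot" number tells which), for a name from the list of things; names that differ only in an ending like _2 or _b are one class to them, and where a whole thing is asked for, a point or a joint stands for the part that bears it (a point fixed in the world has none). Each returns a list of dicts, best first, with "conf" (0 to 1); they miss things now and then, are a little off and sometimes report something else, mostly with a low value. They report only what shows in the picture. A call takes as long as a camera call.
- r.silhouettes(picture, name): "mask" (400x640 bool, what is visible of it) and "location" ([column, row] in pixels, amid what is visible of it).
The state is a dict: "clock": time; "qpos": joint angles; "qvel": joint speeds; "joint_efforts": joint torques, N m; "eef_pos": TCP position; "tcp_rot": TCP orientation; "contact_force": force on the tool from outside, world axes, zero at the start; "wrist_torque": the same for the moment, N m; "opening": opening from 0.0 (shut) to 1.0 (fully open).
Only numpy, scipy, OpenCV 4.12 (cv2) and the standard library are available. Lean on these libraries where they do the work, as an engineer would, in place of code of your own. Each camera call takes 0.05 s, during which the arm holds its last target.

## Task

Pack the four-piece gift box to its flavour card: the card lying at the box's far side, away from the robot, is a picture of the packed box from above as it lies, corner for corner. Set each of the four chocolates pictured upright into its own well, right down on the floor of the well, without dropping it, and leave the two look-alikes that the card does not show (red with a golden top, blue with a white top) standing where they are.

Things in the scene. Friction and masses are not known exactly. Their poses are not given: they have to be found in the camera images.
- red_white_center (a point): Eight-sided chocolate standing on the table, red shell, white top; on the card. 48 mm across flats, 44 high, 45 g. Sides upright from 15 to 29 mm above its foot (grip there; 27 up keeps tips off the insert when in a well), tapering to a 32 mm foot and 30 mm top. This point: its centre, 22 mm above its underside, z up; flats face 22.5 degrees (plus any 45) off its x axis.
- blue_gold_center (a point): Eight-sided chocolate standing on the table, blue shell, golden top; on the card. 48 mm across flats, 44 high, 45 g. Sides upright from 15 to 29 mm above its foot (grip there; 27 up keeps tips off the insert when in a well), tapering to a 32 mm foot and 30 mm top. This point: its centre, 22 mm above its underside, z up; flats face 22.5 degrees (plus any 45) off its x axis.
- green_brown_center (a point): Eight-sided chocolate standing on the table, green shell, dark brown top; on the card. 48 mm across flats, 44 high, 45 g. Sides upright from 15 to 29 mm above its foot (grip there; 27 up keeps tips off the insert when in a well), tapering to a 32 mm foot and 30 mm top. This point: its centre, 22 mm above its underside, z up; flats face 22.5 degrees (plus any 45) off its x axis.
- brown_orange_center (a point): Eight-sided chocolate standing on the table, dark brown shell, orange top; on the card. 48 mm across flats, 44 high, 45 g. Sides upright from 15 to 29 mm above its foot (grip there; 27 up keeps tips off the insert when in a well), tapering to a 32 mm foot and 30 mm top. This point: its centre, 22 mm above its underside, z up; flats face 22.5 degrees (plus any 45) off its x axis.
- red_gold_center (a point): Eight-sided chocolate standing on the table, red shell, golden top; NOT on the card, stays put. 48 mm across flats, 44 high, 45 g. Sides upright from 15 to 29 mm above its foot (grip there; 27 up keeps tips off the insert when in a well), tapering to a 32 mm foot and 30 mm top. This point: its centre, 22 mm above its underside, z up; flats face 22.5 degrees (plus any 45) off its x axis.
- blue_white_center (a point): Eight-sided chocolate standing on the table, blue shell, white top; NOT on the card, stays put. 48 mm across flats, 44 high, 45 g. Sides upright from 15 to 29 mm above its foot (grip there; 27 up keeps tips off the insert when in a well), tapering to a 32 mm foot and 30 mm top. This point: its centre, 22 mm above its underside, z up; flats face 22.5 degrees (plus any 45) off its x axis.
- well_red_white (a point): Floor centre of the well for red shell, white top: round hole 48 mm wide, 5 deep, in the gift box's cream insert. Box fixed, 176 mm square, flat top at z = 18 mm, well floors at 13; 2 x 2 wells, pitch 80; x, y along its sides. Grey-blue card (164 mm) lies flat, centred 190 mm from it along +x, full size, not turned or mirrored: this well is 190 mm in -x from the picture in those colours.
- well_blue_gold (a point): Floor centre of the well for blue shell, golden top: round hole 48 mm wide, 5 deep, in the gift box's cream insert. Box fixed, 176 mm square, flat top at z = 18 mm, well floors at 13; 2 x 2 wells, pitch 80; x, y along its sides. Grey-blue card (164 mm) lies flat, centred 190 mm from it along +x, full size, not turned or mirrored: this well is 190 mm in -x from the picture in those colours.
- well_green_brown (a point): Floor centre of the well for green shell, dark brown top: round hole 48 mm wide, 5 deep, in the gift box's cream insert. Box fixed, 176 mm square, flat top at z = 18 mm, well floors at 13; 2 x 2 wells, pitch 80; x, y along its sides. Grey-blue card (164 mm) lies flat, centred 190 mm from it along +x, full size, not turned or mirrored: this well is 190 mm in -x from the picture in those colours.
- well_brown_orange (a point): Floor centre of the well for dark brown shell, orange top: round hole 48 mm wide, 5 deep, in the gift box's cream insert. Box fixed, 176 mm square, flat top at z = 18 mm, well floors at 13; 2 x 2 wells, pitch 80; x, y along its sides. Grey-blue card (164 mm) lies flat, centred 190 mm from it along +x, full size, not turned or mirrored: this well is 190 mm in -x from the picture in those colours.

How it is judged:
By the outcome, as a careful person would: the job done as asked, in the order asked, and still so for the second after the job is handed in, with the robot touching nothing.
It also fails if it takes over 115 s, if anything falls off the work surface, if the arm or the gripper's body presses on something with over 40 N, if the wrist force passes 120 N, or if a joint passes its speed limit or range.

## Working session

There is one attempt and no reset: what is moved stays moved. The work goes in short steps, Python scripts to look and compute and a tool call to move; the robot and the scene stay as the last step left them, time stands still between calls to the robot, and variables do not carry over. Pictures are saved under pics/ and viewed, and the job is handed in when it is done.

Besides the shell and the picture viewer there is one more tool, called after "Request:" in YAML: its name, and indented under it one key for each argument. play_rows: Moves the arm, as the interface text tells. Its arguments: {"type":"object","properties":{"moves":{"type":"array"},"newtons":{"type":"number"}},"required":["moves"]}

```bash
mkdir -p pics; ls; python3 - <<'E'
from rig import r
import cv2,pickle
d={}
for n in("scene","top"):
    p=r.grab_frame(n); d[n]=p
    cv2.imwrite(f"pics/{n}0.png",p["color"][:,:,::-1])
    print(n,p["K"],p["rvec"],p["tvec"],p["shot"])
    for t in "red_white_center blue_gold_center green_brown_center brown_orange_center red_gold_center blue_white_center well_red_white well_blue_gold well_green_brown well_brown_orange".split():
        print(t,[(round(o["conf"],2),o["location"],int(o["mask"].sum())) for o in r.silhouettes(p,t)][:3])
pickle.dump(d,open("p0.pkl","wb"))
print(r.sense())
E
```

```text
pics
scene [[402.16416157   0.         322.51260899]
 [  0.         402.16416157 192.48526094]
 [  0.           0.           1.        ]] [ 1.91017553  1.90068356 -0.54179506] [  13.82414538 -410.83367492 1266.45979417] 1
red_white_center [(0.73, [190.0, 225.9], 378)]
blue_gold_center [(0.85, [255.5, 169.4], 311)]
green_brown_center [(0.79, [259.1, 222.1], 401)]
brown_orange_center [(0.72, [307.7, 176.7], 330), (0.31, [257.6, 171.4], 277)]
red_gold_center [(0.71, [204.8, 172.7], 337)]
blue_white_center [(0.7, [324.6, 231.5], 358)]
well_red_white [(0.88, [447.4, 317.4], 420)]
well_blue_gold [(0.68, [473.7, 275.7], 387)]
well_green_brown [(0.89, [484.4, 312.8], 413)]
well_brown_orange [(0.82, [433.9, 280.9], 381)]
top [[503.55752267   0.         324.52356239]
 [  0.         503.55752267 199.21961657]
 [  0.           0.           1.        ]] [ 2.17502238 -2.14049625  0.16276852] [ -24.04263206  533.67017203 1042.68768567] 2
red_white_center [(0.92, [464.6, 179.8], 453)]
blue_gold_center [(0.64, [398.8, 252.8], 418), (0.43, [466.6, 244.3], 454)]
green_brown_center [(0.61, [397.9, 181.4
[... 332 characters left out ...]
ge []
{'clock': 1.1, 'qpos': array([ 1.10256237e+00,  3.53011300e-01,  1.63339312e+00,  7.47683048e-06,
        1.15519883e+00, -2.36345109e-03]), 'qvel': array([ 9.86611407e-04,  7.28226876e-05,  5.37600476e-04,  9.36713636e-05,
       -1.51629047e-03, -1.95848362e-03]), 'joint_efforts': array([-3.00262014e-03, -6.05181313e+01, -3.42441916e+01, -2.81687771e-04,
        1.13067257e-03, -2.20353843e-05]), 'eef_pos': array([280.73045489, 558.41091305, 209.27685492]), 'tcp_rot': array([-3.14158208e+00, -6.86534440e-06,  2.67571912e+00]), 'contact_force': array([ 0.16116431, -0.36214207,  1.03235311]), 'wrist_torque': array([ 0.00387298, -0.00205298, -0.02426279]), 'opening': 1.0015360307683838}
```

View pics/scene0.png

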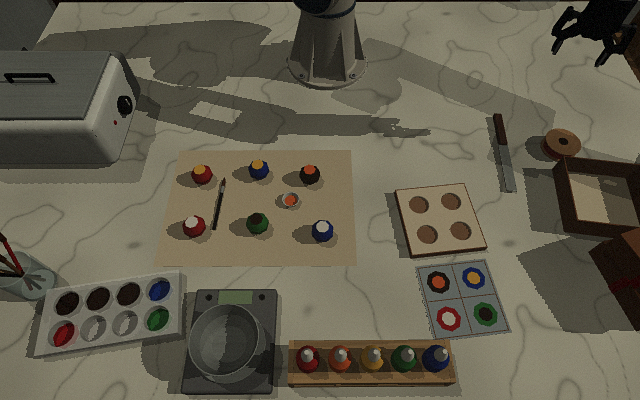

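View pics/top0.png

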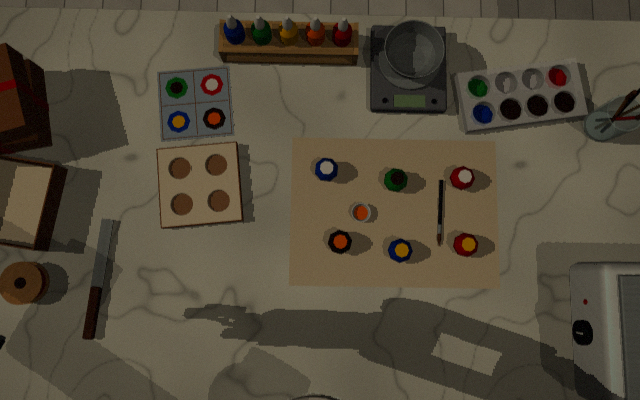

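The scene view shows the six chocolates on the beige board at around (190–325, 165–235). The box with four empty holes is at (440,220), and the card is below it, on the far (+x) side. The "well" detections actually land on the card pictures, so I'll fit the holes themselves and use the card only to assign colours. There is also a small decoy cup, at (290,200) in scene and (361,212) in top.

```bash
cat > h.py <<'E'
import numpy as np,cv2
def cam(p):
    R,_=cv2.Rodrigues(np.array(p["rvec"],float)); return np.array(p["K"]),R,np.array(p["tvec"],float).ravel()
def back(p,uv,z):
    K,R,t=cam(p); uv=np.atleast_2d(np.array(uv,float))
    d=(R.T@np.linalg.inv(K)@np.c_[uv,np.ones(len(uv))].T).T; c=-R.T@t
    return c+d*((z-c[2])/d[:,2])[:,None]
def proj(p,X):
    K,R,t=cam(p); return cv2.projectPoints(np.array(X,float).reshape(-1,3),np.array(p["rvec"],float),t,K,None)[0].reshape(-1,2)
def rect(p,z,x0,x1,y0,y1,s=3):
    # output: row = (x1-x)*s, col=(y1-y)*s  (x up, y left)
    W=int((y1-y0)*s);H=int((x1-x0)*s)
    c,r_=np.meshgrid(np.arange(W),np.arange(H))
    X=np.stack([x1-r_/s,y1-c/s,np.full(c.shape,float(z))],-1)
    uv=proj(p,X.reshape(-1,3)).reshape(H,W,2).astype(np.float32)
    return cv2.remap(p["color"],uv[...,0],uv[...,1],cv2.INTER_CUBIC)
E
python3 - <<'E'
import pickle,numpy as np,cv2
from h import *
d=pickle.load(open("p0.pkl","rb"))
T,S=d["top"],d["scene"]
dets={"rw":([464.6,179.8],[190,225.9]),"bg":([398.8,252.8],[255.5,169.4]),"gb":([397.9,181.4],[259.1,222.1]),"bo":([340.9,244.4],[307.7,176.7]),"rg":([465,245.9],[204.8,172.7]),"bw":([328.9,170.2],[324.6,231.5])}
for k,(a,b) in dets.items(): print(k,back(T,a,22)[0].round(1),back(S,b,22)[0].round(1))
for n,a,b in(("rw",[211.1,87.9],[447.4,317.4]),("bg",[177.4,120.6],[473.7,275.7]),("gb",[174.5,88.1],[484.4,312.8]),("bo",[214,118],[433.9,280.9])): print("card",n,back(T,a,0)[0].round(1),back(S,b,0)[0].round(1))
for a,b in(([180,168],[458,234]),([216,164],[427,234]),([181,204],[450,201]),([218,200],[419,205])): print("well",back(T,a,18)[0].round(1),back(S,b,18)[0].round(1))
E
```

```text
rw [ 584.2 -322.3   22. ] [ 587.7 -325.4   22. ]
bg [ 422.7 -176.8   22. ] [ 427.7 -186.3   22. ]
gb [ 578.1 -175.6   22. ] [ 578.5 -165.4   22. ]
bo [438.7 -52.3  22. ] [450.7 -53.4  22. ]
rg [ 439.6 -319.8   22. ] [ 437.3 -313.4   22. ]
bw [600.3 -24.3  22. ] [603.7 -12.3  22. ]
card rw [790.3 246.1   0. ] [795.  245.1   0. ]
card bg [712.1 318.2   0. ] [703.7 319.2   0. ]
card gb [788.1 328.9   0. ] [785.8 325.2   0. ]
card bo [719.8 236.3   0. ] [715.3 228.7   0. ]
well [600.1 301.6  18. ] [609.6 296.3  18. ]
well [610.4 223.5  18. ] [609.2 224.6  18. ]
well [520.7 295.2  18. ] [520.8 293.1  18. ]
well [530.9 215.6  18. ] [531.7 216.3  18. ]
```

```bash
python3 - <<'E'
import pickle,numpy as np,cv2
from h import *
d=pickle.load(open("p0.pkl","rb"))
rows=[]
for n in("top","scene"):
    p=d[n]
    box=rect(p,18,460,670,150,360,1.9)
    cv2.imwrite(f"pics/box_{n}.png",box[:,:,::-1])
    rows.append(cv2.convertScaleAbs(rect(p,18,460,670,150,360,1.9),alpha=1.2))
for n in("top","scene"):
    rows.append(cv2.convertScaleAbs(rect(d[n],44,390,640,-350,0,1.14),alpha=1.6))
a=np.hstack(rows[:2]);b=np.hstack(rows[2:]);
b=cv2.resize(b,(a.shape[1],b.shape[0]))
cv2.imwrite("pics/rect.png",np.vstack([a,b])[:,:,::-1]); print(a.shape,b.shape)
E
```

```text
(399, 798, 3) (285, 798, 3)
```

View pics/rect.png

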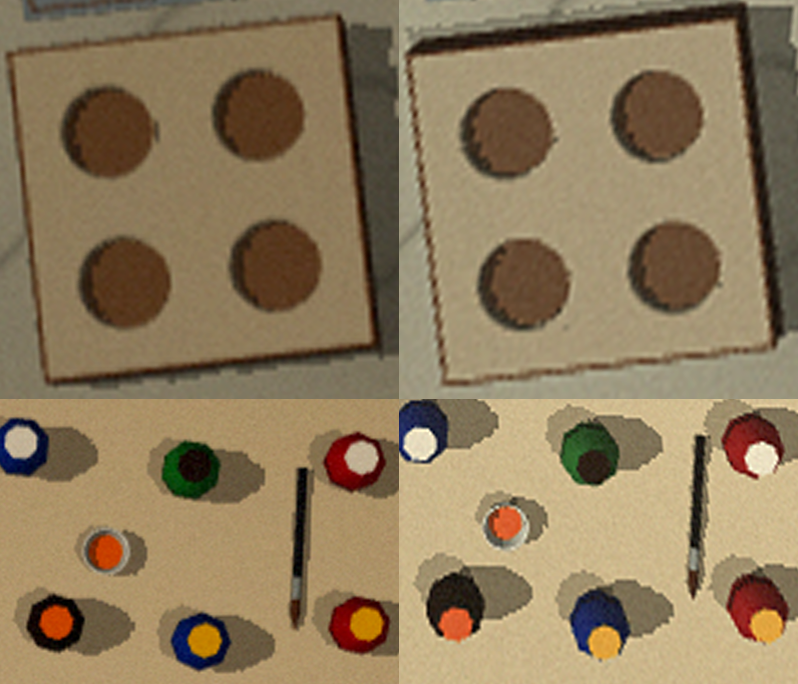

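```bash
cat > meas.py <<'E'
from h import *
def tops(p,approx,s=4,h=40):
    out={}
    for k,(x,y) in approx.items():
        im=rect(p,44,x-h,x+h,y-h,y+h,s).astype(float)
        hsv=cv2.cvtColor(im.astype(np.uint8),cv2.COLOR_RGB2HSV)
        H,S,V=[hsv[...,i].astype(int) for i in range(3)]
        t=k[1]
        if t=="w": m=(S<70)&(V>110)
        if t=="g": m=(H>12)&(H<28)&(S>150)&(V>100)
        if t=="o": m=(H<14)&(S>150)&(V>90)
        if t=="b": m=((im[...,0]>=im[...,1]))&(V<70)
        m=cv2.morphologyEx(m.astype(np.uint8),cv2.MORPH_OPEN,np.ones((5,5)))
        n,l,st,c=cv2.connectedComponentsWithStats(m)
        cand=[i for i in range(1,n) if 250*s*s<st[i,4]<1500*s*s] 
        if not cand: out[k]=(None,[int(a[4]/s/s) for a in st[1:]]);continue
        i=min(cand,key=lambda i:np.hypot(*(c[i]-h*s)))
        out[k]=((x+h-c[i][1]/s).round(1),(y+h-c[i][0]/s).round(1),int(st[i,4]/s/s))
    return out
E
python3 - <<'E'
import pickle
from meas import *
d=pickle.load(open("p0.pkl","rb"))
ap={"rw":(588,-318),"bg":(427,-182),"gb":(580,-170),"bo":(443,-50),"rg":(441,-322),"bw":(604,-18)}
for n in("top","scene"): print(n,tops(d[n],ap))
rx=np.array([-40,-40,40,40])
for n in("top","scene"):
    p=d[n]; s=4; im=rect(p,18,460,670,150,360,s)
    hsv=cv2.cvtColor(im,cv2.COLOR_RGB2HSV); R=im.astype(float)
    # local: cream brightness
    V=hsv[...,2]; 
    m=(V<0.5*(np.percentile(V,75)+ np.percentile(V[600:650],5))).astype(np.uint8)
    thr,_=cv2.threshold(R[...,1].astype(np.uint8),0,255,cv2.THRESH_OTSU)
    m=(R[...,1]<thr).astype(np.uint8)
    m=cv2.morphologyEx(m,cv2.MORPH_OPEN,np.ones((9,9)))
    cs,_=cv2.findContours(m,cv2.RETR_EXTERNAL,cv2.CHAIN_APPROX_NONE); 
    W=[]
    for c in cs:
        a=cv2.contourArea(c)/s/s
        if 1200<a<2500:
            e=cv2.fitEllipse(c); W.append((670-e[0][1]/s,360-e[0][0]/s)); print(n,np.round(W[-1],1),np.array(e[1])/s,round(a))
    W=np.array(W); 
    if len(W)==4:
        c=W.mean(0); q=W-c; th=np.unwrap(np.sort(np.arctan2(q[:,1],q[:,0])))
        print("centre",c,"yaw",np.degrees(th-np.pi/4*np.array([-3,-1,1,3])), "rad",np.linalg.norm(q,axis=1))
E
```

```text
top {'rw': (np.float64(589.0), np.float64(-316.2), 534), 'bg': (np.float64(428.4), np.float64(-178.7), 577), 'gb': (np.float64(581.8), np.float64(-170.2), 587), 'bo': (np.float64(444.4), np.float64(-49.0), 604), 'rg': (np.float64(442.8), np.float64(-320.1), 617), 'bw': (np.float64(602.2), np.float64(-18.0), 532)}
scene {'rw': (np.float64(587.7), np.float64(-317.0), 620), 'bg': (np.float64(426.6), np.float64(-179.5), 620), 'gb': (np.float64(580.7), np.float64(-170.4), 629), 'bo': (np.float64(442.5), np.float64(-49.5), 643), 'rg': (np.float64(441.5), np.float64(-321.5), 646), 'bw': (np.float64(601.1), np.float64(-18.1), 603)}
top [521.3 294.9] [48.00000381 48.57144928] 1830
top [530.3 215.5] [48.03004074 48.45932007] 1826
top [600.8 303.5] [47.97722626 49.69218063] 1860
top [609.6 224.6] [47.97570801 48.49726486] 1826
centre [565.49357891 259.6141777 ] yaw [6.43637104 6.50844817 6.22286978 6.43175533] rad [56.52964064 56.39981981 56.32480751 56.31980237]
scene [520.4 294.8] [47.97609711 48.59760666] 1829
scene [529.4 215.6] [47.55209351 48.83818817] 1820
scene [599.9 303.8] [47.82416916 48.9741478 ] 1834
scene [608.9 224.7] [47.87663269 48.40874863] 1818
centre [564.63020134 259.72155476] yaw [6.40739773 6.63128278 6.35968461 6.59149742] rad [56.50673022 56.45039472 56.4113601  56.45989294]
```

```bash
cat > yaw.py <<'E'
import pickle
from h import *
d=pickle.load(open("p0.pkl","rb"))
C={"rw":(588.3,-316.6),"bg":(427.5,-179.1),"gb":(581.2,-170.3),"bo":(443.5,-49.3)}
ang0=np.arange(8)*np.pi/4+np.pi/8   # flats face yaw (mod 45)
def ring(c,D,z,th): 
    R=D/2/np.cos(np.pi/8); a=ang0+th
    return np.c_[c[0]+R*np.cos(a),c[1]+R*np.sin(a),np.full(8,z)]
def samp(poly,off,n=12):
    P=[];c=poly.mean(0)
    for i in range(len(poly)):
        a,b=poly[i],poly[(i+1)%len(poly)]; e=b-a; L=np.linalg.norm(e); nrm=np.array([e[1],-e[0]])/L
        if nrm@((a+b)/2-c)<0:nrm=-nrm
        k=max(2,int(L*3)); t=(np.arange(k)+.5)/k
        P.append(a+t[:,None]*e+off*nrm)
    return np.vstack(P).astype(np.float32)
def val(im,P): return cv2.remap(im,P[:,0][None],P[:,1][None],cv2.INTER_LINEAR)[0]
for k,c0 in C.items():
    tot=np.zeros(18)
    for n in("top","scene"):
        p=d[n]; im=p["color"].astype(np.float32); sc=np.zeros(18)
        for j,td in enumerate(np.arange(0,45,2.5)):
            th=np.radians(td); best=0
            for dx in np.arange(-2,2.1,.5):
                for dy in np.arange(-2,2.1,.5):
                    c=(c0[0]+dx,c0[1]+dy)
                    pt=proj(p,np.vstack([ring(c,32,0,th),ring(c,48,15,th),ring(c,48,29,th),ring(c,30,44,th)]))
                    h=cv2.convexHull(pt.astype(np.float32)).reshape(-1,2)
                    s=0
                    for poly in (h,pt[24:]):
                        s+=np.abs(val(im,samp(poly,.7))-val(im,samp(poly,-.7))).sum(-1).mean()
                    best=max(best,s)
            sc[j]=best
        print(k,n,sc.round(0).astype(int)); tot+=sc/sc.mean()
    print(k,"best",np.arange(0,45,2.5)[tot.argmax()])
E
python3 yaw.py
python3 - <<'E'
import pickle
from h import *
d=pickle.load(open("p0.pkl","rb"))
o=[cv2.resize(cv2.convertScaleAbs(rect(d["top"],29,x-32,x+32,y-32,y+32,6),alpha=2),(390,290)) for x,y in[(588.3,-316.6),(427.5,-179.1),(581.2,-170.3),(443.5,-49.3)]]
cv2.imwrite("pics/ch.png",np.vstack([np.hstack(o[:2]),np.hstack(o[2:])])[:,:,::-1])
E
```

```text
rw top [246 250 254 260 266 273 279 283 285 282 277 269 262 255 250 247 245 245]
rw scene [268 272 277 284 293 303 311 314 313 312 306 299 289 281 275 272 269 268]
rw best 20.0
bg top [232 234 239 244 252 260 267 273 275 274 268 262 255 248 241 236 232 231]
bg scene [236 235 239 244 251 255 262 266 269 266 262 257 252 248 243 240 238 236]
bg best 20.0
gb top [142 136 132 128 126 126 127 129 130 133 137 142 146 150 153 153 151 146]
gb scene [247 239 230 223 215 210 208 210 216 222 231 241 250 256 259 259 256 252]
gb best 35.0
bo top [213 209 207 206 206 207 211 216 223 230 237 243 246 245 240 232 225 218]
bo scene [256 253 253 256 260 263 269 274 279 286 291 295 297 294 288 280 272 263]
bo best 30.0
```

View pics/ch.png

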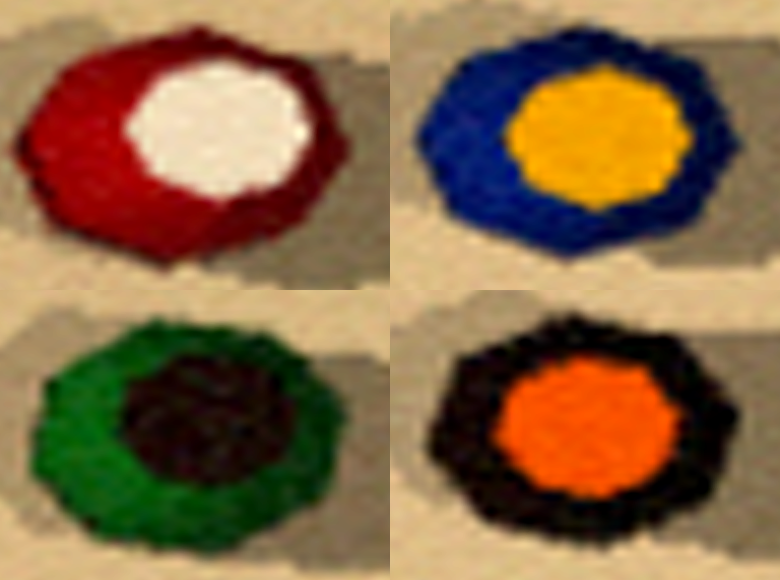

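The octagon headings come out clearly and agree between the two cameras. In the frame where flats face the jaw angle, bo is about 30.5°, bg 20.5°, gb 36.5° and rw 19°. The wells fit 48 mm circles with a pitch of about 80 and a box yaw of 6.4°. I'll place with the jaws along the box diagonal, at 51.4°.

```bash
cat > go.py <<'E'
import sys,numpy as np
from scipy.spatial.transform import Rotation as Ro
from rig import r
s=r.sense(); p=np.array(s["eef_pos"]); R=Ro.from_euler("xyz",s["tcp_rot"])
print("t",round(s["clock"],2),"p",p.round(1),"jaw",round(np.degrees(s["tcp_rot"][2])-90,2),"F",np.round(s["contact_force"],1),"open",round(float(s["opening"]),3))
for a in sys.argv[1:]:
    x,y,z,j=map(float,a.split(","))
    G=Ro.from_euler("xyz",[np.pi,0,np.radians(j+90)])
    print(a,"turn",(R.inv()*G).as_rotvec(degrees=True).round(1),"shift",R.inv().apply(np.array([x,y,z])-p).round(1))
E
python3 go.py 443.5,-49.3,90,30.5 443.5,-49.3,5,30.5
```

```text
t 1.1 p [280.7 558.4 209.3] jaw 63.31 F [ 0.2 -0.4  1. ] open 1.002
443.5,-49.3,90,30.5 turn [-0.  -0.  32.8] shift [-418.4 -469.8  119.3]
443.5,-49.3,5,30.5 turn [-0.  -0.  32.8] shift [-418.4 -469.8  204.3]
```

Request:
play_rows:
  moves:
    - [[0, 0, 5], [-20, -22, 3], 1]
    - [[0, 0, 10], [-50, -56, 10], 1]
    - [[0, 0, 15], [-85, -95, 20], 1]
    - [[0, 0, 20], [-120, -135, 30], 1]
    - [[0, 0, 25], [-155, -174, 40], 1]
    - [[0, 0, 30], [-190, -213, 50], 1]
    - [[0, 0, 32.8], [-225, -253, 60], 1]
    - [[0, 0, 32.8], [-260, -292, 70], 1]
    - [[0, 0, 32.8], [-295, -331, 80], 1]
    - [[0, 0, 32.8], [-330, -371, 90], 1]
    - [[0, 0, 32.8], [-365, -410, 100], 1]
    - [[0, 0, 32.8], [-390, -438, 110], 1]
    - [[0, 0, 32.8], [-408, -458, 116], 1]
    - [[0, 0, 32.8], [-418.4, -469.8, 119.3], 1]
    - [[0, 0, 32.8], [-418.4, -469.8, 119.3], 1]
    - [[0, 0, 32.8], [-418.4, -469.8, 119.3], 1]
    - [[0, 0, 32.8], [-418.4, -469.8, 119.3], 1]
    - [[0, 0, 32.8], [-418.4, -469.8, 119.3], 1]

```text
clock: 2.9
eef_pos: [443.5, -48.2, 90.3]
tcp_rot: [3.141, 0.0, 2.105]
contact_force: [0.6, -0.2, -0.5]
opening: 0.997
```

```bash
python3 go.py 443.5,-49.3,5,30.5; python3 - <<'E'
from rig import r
import cv2
a=[r.grab_frame(n)["color"] for n in("scene","top")]
cv2.imwrite("pics/a1.png",cv2.resize(cv2.vconcat([a[0][100:300,150:550],a[1][100:300,150:550]]),(800,600))[:,:,::-1])
E
```

```text
t 2.9 p [443.5 -48.2  90.3] jaw 30.6 F [ 0.6 -0.2 -0.5] open 0.997
443.5,-49.3,5,30.5 turn [0.  0.  0.1] shift [-0.9 -0.6 85.3]
```

View pics/a1.png

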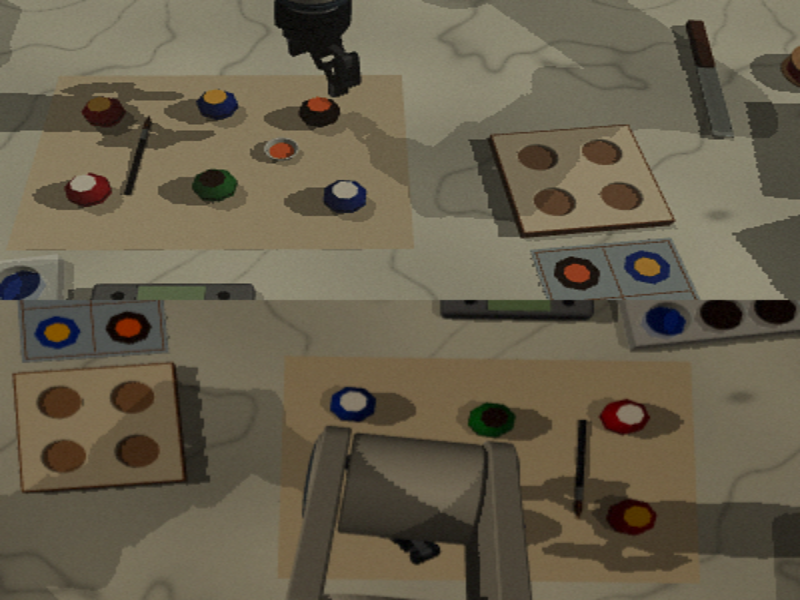

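The gripper is open above the brown and orange chocolate, at about (320,108) in the upper panel, and nothing else has moved. Next I descend and grip.

Request:
play_rows:
  moves:
    - [[0, 0, 0], [-0.9, -0.6, 10], 1]
    - [[0, 0, 0], [-0.9, -0.6, 25], 1]
    - [[0, 0, 0], [-0.9, -0.6, 40], 1]
    - [[0, 0, 0], [-0.9, -0.6, 55], 1]
    - [[0, 0, 0], [-0.9, -0.6, 68], 1]
    - [[0, 0, 0], [-0.9, -0.6, 78], 1]
    - [[0, 0, 0], [-0.9, -0.6, 83], 1]
    - [[0, 0, 0], [-0.9, -0.6, 85.3], 1]
    - [[0, 0, 0], [-0.9, -0.6, 85.3], 1]
    - [[0, 0, 0], [-0.9, -0.6, 85.3], 0.7]
    - [[0, 0, 0], [-0.9, -0.6, 85.3], 0.6]
    - [[0, 0, 0], [-0.9, -0.6, 85.3], 0.4]
    - [[0, 0, 0], [-0.9, -0.6, 85.3], 0.4]
    - [[0, 0, 0], [-0.9, -0.6, 85.3], 0.4]
    - [[0, 0, 0], [-0.9, -0.6, 85.3], 0.4]
    - [[0, 0, 0], [-0.9, -0.6, 85.3], 0.4]
  newtons: 25

```text
clock: 4.6
eef_pos: [444.3, -49.5, 5.7]
tcp_rot: [3.14, 0.001, 2.105]
contact_force: [-0.7, 1.8, 7.4]
opening: 0.523
```

```bash
python3 go.py 443.5,-49.3,120,30.5
```

```text
t 4.6 p [444.3 -49.5   5.7] jaw 30.59 F [-0.7  1.8  7.4] open 0.523
443.5,-49.3,120,30.5 turn [0.1 0.1 0.1] shift [   0.4   -0.4 -114.3]
```

Request:
play_rows:
  moves:
    - [[0, 0, 0], [0, 0, -2], 0.4]
    - [[0, 0, 0], [0, 0, -6], 0.4]
    - [[0, 0, 0], [0, 0, -14], 0.4]
    - [[0, 0, 0], [0, 0, -26], 0.4]
    - [[0, 0, 0], [0, 0, -42], 0.4]
    - [[0, 0, 0], [0, 0, -60], 0.4]
    - [[0, 0, 0], [0, 0, -78], 0.4]
    - [[0, 0, 0], [0, 0, -94], 0.4]
    - [[0, 0, 0], [0, 0, -106], 0.4]
    - [[0, 0, 0], [0, 0, -112], 0.4]
    - [[0, 0, 0], [0, 0, -114], 0.4]
    - [[0, 0, 0], [0, 0, -114], 0.4]

```text
clock: 5.8
eef_pos: [443.9, -49.4, 119.6]
tcp_rot: [3.14, 0.001, 2.105]
contact_force: [-0.3, 0.4, -1.1]
opening: 0.52
```

```bash
python3 go.py 529.9,215.5,110,51.4; python3 - <<'E'
from rig import r
import cv2,numpy as np
from h import proj
p=r.grab_frame("scene"); a=p["color"]
q=np.array(r.sense()["eef_pos"]); print(proj(p,[q,q+[0,0,19]]))
cv2.imwrite("pics/a2.png",cv2.resize(a[70:220,220:420],(800,600),interpolation=cv2.INTER_CUBIC)[:,:,::-1])
E
```

```text
t 5.8 p [443.9 -49.4 119.6] jaw 30.59 F [-0.3  0.4 -1.1] open 0.52
529.9,215.5,110,51.4 turn [  0.1   0.1 -20.8] shift [184.3 208.8   9.8]
[[308.22381764 150.57628607]
 [307.98236021 145.42193399]]
```

View pics/a2.png

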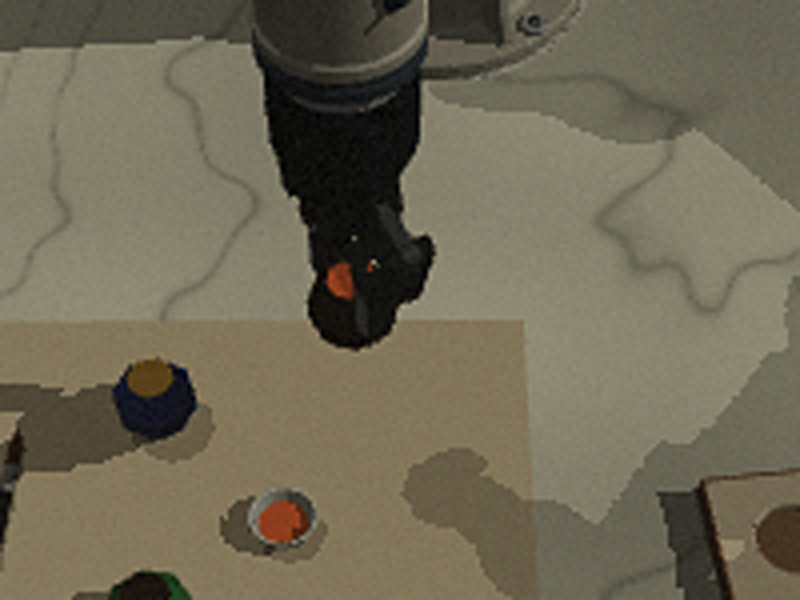

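The brown and orange chocolate (orange top at about (340,280)) is held level between the fingers, and its neighbours haven't moved. Now I carry it to its well.

Request:
play_rows:
  moves:
    - [[0, 0, -1], [6, 7, 0], 0.4]
    - [[0, 0, -3], [18, 20, 1], 0.4]
    - [[0, 0, -5], [36, 41, 2], 0.4]
    - [[0, 0, -8], [58, 66, 3], 0.4]
    - [[0, 0, -11], [80, 91, 4], 0.4]
    - [[0, 0, -14], [104, 118, 5], 0.4]
    - [[0, 0, -16], [126, 143, 6], 0.4]
    - [[0, 0, -18], [148, 168, 7], 0.4]
    - [[0, 0, -19.5], [165, 187, 8], 0.4]
    - [[0, 0, -20.8], [177, 201, 9], 0.4]
    - [[0, 0, -20.8], [183, 207, 9.8], 0.4]
    - [[0, 0, -20.8], [184.3, 208.8, 9.8], 0.4]
    - [[0, 0, -20.8], [184.3, 208.8, 9.8], 0.4]
    - [[0, 0, -20.8], [184.3, 208.8, 9.8], 0.4]

```text
clock: 7.25
eef_pos: [529.3, 214.6, 109.6]
tcp_rot: [3.141, 0.001, 2.467]
contact_force: [-0.3, -1.2, -0.1]
opening: 0.52
```

```bash
python3 go.py 529.9,215.5,19.5,51.4
```

```text
t 7.25 p [529.3 214.6 109.6] jaw 51.34 F [-0.3 -1.2 -0.1] open 0.52
529.9,215.5,19.5,51.4 turn [ 0.   0.  -0.1] shift [ 0.2  1.1 90.1]
```

Request:
play_rows:
  moves:
    - [[0, 0, 0], [0.2, 0.9, 4], 0.4]
    - [[0, 0, 0], [0.2, 0.9, 12], 0.4]
    - [[0, 0, 0], [0.2, 0.9, 24], 0.4]
    - [[0, 0, 0], [0.2, 0.9, 37], 0.4]
    - [[0, 0, 0], [0.2, 0.9, 50], 0.4]
    - [[0, 0, 0], [0.2, 0.9, 62], 0.4]
    - [[0, 0, 0], [0.2, 0.9, 72], 0.4]
    - [[0, 0, 0], [0.2, 0.9, 79], 0.4]
    - [[0, 0, 0], [0.2, 0.9, 83], 0.4]
    - [[0, 0, 0], [0.2, 0.9, 85], 0.4]
    - [[0, 0, 0], [0.2, 0.9, 87], 0.4]
    - [[0, 0, 0], [0.2, 0.9, 88], 0.4]
    - [[0, 0, 0], [0.2, 0.9, 89], 0.4]
    - [[0, 0, 0], [0.2, 0.9, 89.5], 0.4]
    - [[0, 0, 0], [0.2, 0.9, 90], 0.4]
    - [[0, 0, 0], [0.2, 0.9, 90], 0.4]
    - [[0, 0, 0], [0.2, 0.9, 90], 0.4]

```text
clock: 8.95
eef_pos: [529.8, 215.4, 19.7]
tcp_rot: [3.141, 0.001, 2.467]
contact_force: [0.5, -0.7, 0.1]
opening: 0.518
```

Request:
play_rows:
  moves:
    - [[0, 0, 0], [0, 0, 0.4], 0.4]
    - [[0, 0, 0], [0, 0, 0.8], 0.4]
    - [[0, 0, 0], [0, 0, 1], 0.4]
    - [[0, 0, 0], [0, 0, 1], 0.4]

```text
clock: 9.35
eef_pos: [529.9, 215.3, 18.8]
tcp_rot: [3.141, 0.001, 2.467]
contact_force: [-1.0, -1.2, 3.0]
opening: 0.518
```

Request:
play_rows:
  moves:
    - [[0, 0, 0], [0, 0, 0.5], 0.4]
    - [[0, 0, 0], [0, 0, 0.5], 0.4]
    - [[0, 0, 0], [0, 0, 0.5], 0.4]

```text
clock: 9.65
eef_pos: [530.0, 215.3, 18.8]
tcp_rot: [3.141, 0.001, 2.467]
contact_force: [-1.5, -0.7, 7.0]
opening: 0.523
```

It made contact at TCP z 18.8, against 18.7 expected, so it is on the floor. Releasing.

Request:
play_rows:
  moves:
    - [[0, 0, 0], [0, 0, 0], 0.6]
    - [[0, 0, 0], [0, 0, 0], 0.75]
    - [[0, 0, 0], [0, 0, 0], 0.8]
    - [[0, 0, 0], [0, 0, 0], 0.8]
    - [[0, 0, 0], [0, 0, -4], 0.8]
    - [[0, 0, 0], [0, 0, -12], 0.8]
    - [[0, 0, 0], [0, 0, -25], 0.8]
    - [[0, 0, 0], [0, 0, -45], 0.8]
    - [[0, 0, 0], [0, 0, -70], 0.8]
    - [[0, 0, 0], [0, 0, -90], 1]
    - [[0, 0, 0], [0, 0, -100], 1]
    - [[0, 0, 0], [0, 0, -100], 1]

```text
clock: 10.85
eef_pos: [530.9, 215.8, 120.8]
tcp_rot: [3.138, 0.003, 2.467]
contact_force: [0.1, 0.1, 0.1]
opening: 0.998
```

```bash
python3 go.py 427.5,-179.1,100,20.5; python3 - <<'E'
from rig import r
import cv2,numpy as np
p=r.grab_frame("scene"); a=p["color"]
cv2.imwrite("pics/a3.png",cv2.resize(a[130:280,340:540],(800,600),interpolation=cv2.INTER_CUBIC)[:,:,::-1])
E
```

```text
t 10.85 p [530.9 215.8 120.8] jaw 51.34 F [0.1 0.1 0.1] open 0.998
427.5,-179.1,100,20.5 turn [ 0.2  0.1 30.8] shift [-165.9 -373.    20. ]
```

View pics/a3.png

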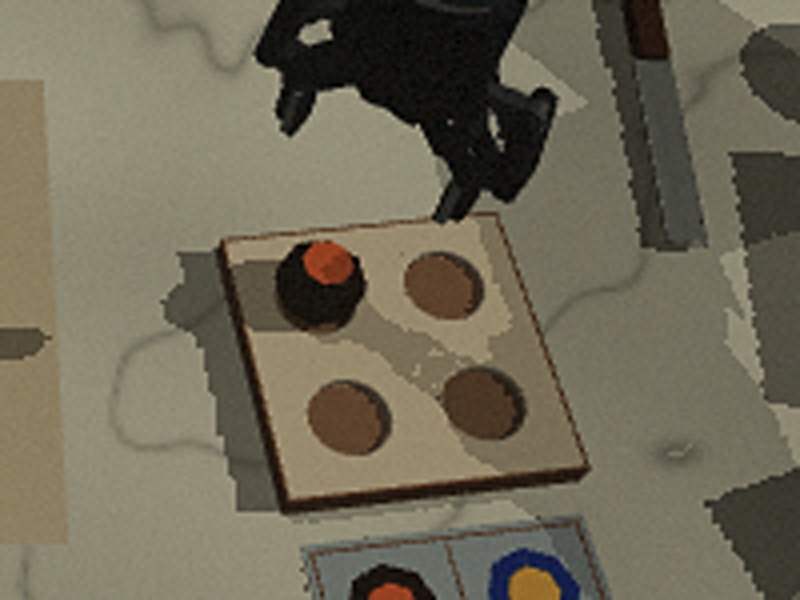

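The brown and orange chocolate is upright in the near-left well, at about (322,285), matching the card. Next is blue with gold.

Request:
play_rows:
  moves:
    - [[0, 0, 2], [-6, -14, 1], 1]
    - [[0.1, 0, 5], [-20, -45, 3], 1]
    - [[0.2, 0.1, 9], [-38, -85, 5], 1]
    - [[0.2, 0.1, 13], [-55, -124, 7], 1]
    - [[0.2, 0.1, 17], [-73, -164, 9], 1]
    - [[0.2, 0.1, 21], [-91, -204, 11], 1]
    - [[0.2, 0.1, 25], [-108, -243, 13], 1]
    - [[0.2, 0.1, 28], [-126, -283, 15], 1]
    - [[0.2, 0.1, 30.8], [-142, -320, 17], 1]
    - [[0.2, 0.1, 30.8], [-155, -348, 18], 1]
    - [[0.2, 0.1, 30.8], [-163, -366, 19], 1]
    - [[0.2, 0.1, 30.8], [-165.9, -373, 20], 1]
    - [[0.2, 0.1, 30.8], [-165.9, -373, 20], 1]
    - [[0.2, 0.1, 30.8], [-165.9, -373, 20], 1]
    - [[0.2, 0.1, 30.8], [-165.9, -373, 20], 1]

```text
clock: 12.4
eef_pos: [426.8, -178.5, 98.9]
tcp_rot: [-3.14, -0.001, 1.93]
contact_force: [0.1, 0.7, 0.1]
opening: 1.003
```

```bash
python3 go.py 427.5,-179.1,5,20.5
```

```text
t 12.4 p [ 426.8 -178.5   98.9] jaw 20.58 F [0.1 0.7 0.1] open 1.003
427.5,-179.1,5,20.5 turn [-0.1 -0.   0.1] shift [-0.9  0.6 93.9]
```

Request:
play_rows:
  moves:
    - [[0, 0, 0], [-0.9, 0.6, 10], 1]
    - [[0, 0, 0], [-0.9, 0.6, 28], 1]
    - [[0, 0, 0], [-0.9, 0.6, 46], 1]
    - [[0, 0, 0], [-0.9, 0.6, 62], 1]
    - [[0, 0, 0], [-0.9, 0.6, 76], 1]
    - [[0, 0, 0], [-0.9, 0.6, 86], 1]
    - [[0, 0, 0], [-0.9, 0.6, 92], 1]
    - [[0, 0, 0], [-0.9, 0.6, 93.9], 1]
    - [[0, 0, 0], [-0.9, 0.6, 93.9], 1]
    - [[0, 0, 0], [-0.9, 0.6, 93.9], 0.7]
    - [[0, 0, 0], [-0.9, 0.6, 93.9], 0.6]
    - [[0, 0, 0], [-0.9, 0.6, 93.9], 0.4]
    - [[0, 0, 0], [-0.9, 0.6, 93.9], 0.4]
    - [[0, 0, 0], [-0.9, 0.6, 93.9], 0.4]
    - [[0, 0, 0], [-0.9, 0.6, 93.9], 0.4]
    - [[0, 0, 0], [-0.9, 0.6, 93.9], 0.4]
  newtons: 25

```text
clock: 14.0
eef_pos: [428.2, -179.3, 5.8]
tcp_rot: [-3.141, 0.0, 1.93]
contact_force: [-0.7, 1.7, 8.1]
opening: 0.519
```

Request:
play_rows:
  moves:
    - [[0, 0, 0], [0, 0, -2], 0.4]
    - [[0, 0, 0], [0, 0, -6], 0.4]
    - [[0, 0, 0], [0, 0, -14], 0.4]
    - [[0, 0, 0], [0, 0, -26], 0.4]
    - [[0, 0, 0], [0, 0, -42], 0.4]
    - [[0, 0, 0], [0, 0, -60], 0.4]
    - [[0, 0, 0], [0, 0, -78], 0.4]
    - [[0, 0, 0], [0, 0, -94], 0.4]
    - [[0, 0, 0], [0, 0, -106], 0.4]
    - [[0, 0, 0], [0, 0, -112], 0.4]
    - [[0, 0, 0], [0, 0, -114], 0.4]
    - [[0, 0, 0], [0, 0, -114], 0.4]

```text
clock: 15.2
eef_pos: [428.1, -179.2, 119.8]
tcp_rot: [-3.141, 0.0, 1.93]
contact_force: [-0.6, 0.4, -0.6]
opening: 0.518
```

```bash
python3 go.py 520.9,294.9,110,51.4
```

```text
t 15.2 p [ 428.1 -179.2  119.8] jaw 20.57 F [-0.6  0.4 -0.6] open 0.518
520.9,294.9,110,51.4 turn [ -0.    0.  -30.8] shift [411.3 253.5   9.6]
```

Request:
play_rows:
  moves:
    - [[0, 0, -1], [10, 6, 0], 0.4]
    - [[0, 0, -3], [30, 18.5, 0], 0.4]
    - [[0, 0, -6], [60, 37, 1], 0.4]
    - [[0, 0, -9], [95, 58.5, 2], 0.4]
    - [[0, 0, -12], [130, 80, 3], 0.4]
    - [[0, 0, -15], [165, 101.7, 4], 0.4]
    - [[0, 0, -18], [200, 123.3, 5], 0.4]
    - [[0, 0, -21], [235, 145, 6], 0.4]
    - [[0, 0, -24], [270, 166.4, 7], 0.4]
    - [[0, 0, -27], [305, 188, 8], 0.4]
    - [[0, 0, -29], [340, 209.6, 9], 0.4]
    - [[0, 0, -30.8], [370, 228, 9.6], 0.4]
    - [[0, 0, -30.8], [392, 241.6, 9.6], 0.4]
    - [[0, 0, -30.8], [405, 249.6, 9.6], 0.4]
    - [[0, 0, -30.8], [411.3, 253.5, 9.6], 0.4]
    - [[0, 0, -30.8], [411.3, 253.5, 9.6], 0.4]
    - [[0, 0, -30.8], [411.3, 253.5, 9.6], 0.4]
    - [[0, 0, -30.8], [411.3, 253.5, 9.6], 0.4]

```text
clock: 17.0
eef_pos: [520.7, 293.8, 109.9]
tcp_rot: [-3.141, -0.0, 2.466]
contact_force: [0.0, -0.6, -0.4]
opening: 0.517
```

```bash
python3 go.py 520.9,294.9,18.8,51.4
```

```text
t 17.0 p [520.7 293.8 109.9] jaw 51.32 F [ 0.  -0.6 -0.4] open 0.517
520.9,294.9,18.8,51.4 turn [-0.1 -0.  -0.1] shift [ 0.5  1.1 91.1]
```

Request:
play_rows:
  moves:
    - [[0, 0, 0], [0.5, 0.9, 4], 0.4]
    - [[0, 0, 0], [0.5, 0.9, 12], 0.4]
    - [[0, 0, 0], [0.5, 0.9, 24], 0.4]
    - [[0, 0, 0], [0.5, 0.9, 37], 0.4]
    - [[0, 0, 0], [0.5, 0.9, 50], 0.4]
    - [[0, 0, 0], [0.5, 0.9, 62], 0.4]
    - [[0, 0, 0], [0.5, 0.9, 72], 0.4]
    - [[0, 0, 0], [0.5, 0.9, 79], 0.4]
    - [[0, 0, 0], [0.5, 0.9, 84], 0.4]
    - [[0, 0, 0], [0.5, 0.9, 87], 0.4]
    - [[0, 0, 0], [0.5, 0.9, 88.5], 0.4]
    - [[0, 0, 0], [0.5, 0.9, 89.5], 0.4]
    - [[0, 0, 0], [0.5, 0.9, 90.3], 0.4]
    - [[0, 0, 0], [0.5, 0.9, 90.8], 0.4]
    - [[0, 0, 0], [0.5, 0.9, 91.2], 0.4]
    - [[0, 0, 0], [0.5, 0.9, 91.4], 0.4]
    - [[0, 0, 0], [0.5, 0.9, 91.4], 0.4]

```text
clock: 18.7
eef_pos: [520.9, 294.8, 18.9]
tcp_rot: [-3.141, 0.0, 2.466]
contact_force: [-1.7, -0.8, 4.7]
opening: 0.52
```

In contact at z 18.9. Releasing.

Request:
play_rows:
  moves:
    - [[0, 0, 0], [0, 0, 0.3], 0.4]
    - [[0, 0, 0], [0, 0, 0.3], 0.6]
    - [[0, 0, 0], [0, 0, 0.3], 0.75]
    - [[0, 0, 0], [0, 0, 0], 0.8]
    - [[0, 0, 0], [0, 0, 0], 0.8]
    - [[0, 0, 0], [0, 0, -4], 0.8]
    - [[0, 0, 0], [0, 0, -12], 0.8]
    - [[0, 0, 0], [0, 0, -25], 0.8]
    - [[0, 0, 0], [0, 0, -45], 0.8]
    - [[0, 0, 0], [0, 0, -70], 0.8]
    - [[0, 0, 0], [0, 0, -90], 1]
    - [[0, 0, 0], [0, 0, -100], 1]
    - [[0, 0, 0], [0, 0, -100], 1]

```text
clock: 20.0
eef_pos: [522.0, 295.4, 121.1]
tcp_rot: [3.139, 0.001, 2.466]
contact_force: [0.4, 0.2, 1.0]
opening: 0.998
```

```bash
python3 go.py 581.2,-170.3,100,36.5; python3 - <<'E'
from rig import r
import cv2,numpy as np
p=r.grab_frame("scene"); a=p["color"]
cv2.imwrite("pics/a4.png",cv2.resize(a[130:280,340:540],(800,600),interpolation=cv2.INTER_CUBIC)[:,:,::-1])
E
```

```text
t 20.0 p [522.  295.4 121.1] jaw 51.31 F [0.4 0.2 1. ] open 0.998
581.2,-170.3,100,36.5 turn [ 0.2  0.1 14.8] shift [-337.2 -326.6   20.7]
```

View pics/a4.png

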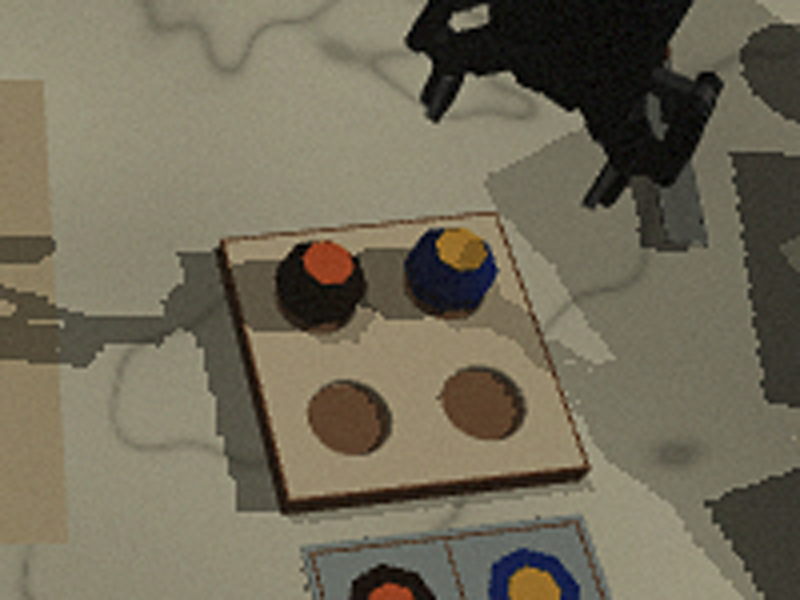

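Blue and gold is upright in its well at about (450,270). Next is green.

Request:
play_rows:
  moves:
    - [[0, 0, 1], [-8, -8, 0], 1]
    - [[0, 0, 3], [-25, -24, 1], 1]
    - [[0.1, 0, 5], [-50, -48, 3], 1]
    - [[0.1, 0.1, 7], [-80, -77.5, 5], 1]
    - [[0.2, 0.1, 9], [-110, -106.5, 7], 1]
    - [[0.2, 0.1, 11], [-140, -135.6, 9], 1]
    - [[0.2, 0.1, 13], [-170, -164.7, 11], 1]
    - [[0.2, 0.1, 14.8], [-200, -193.7, 13], 1]
    - [[0.2, 0.1, 14.8], [-230, -222.8, 15], 1]
    - [[0.2, 0.1, 14.8], [-260, -251.8, 17], 1]
    - [[0.2, 0.1, 14.8], [-288, -279, 18], 1]
    - [[0.2, 0.1, 14.8], [-312, -302, 19], 1]
    - [[0.2, 0.1, 14.8], [-328, -318, 20], 1]
    - [[0.2, 0.1, 14.8], [-337.2, -326.6, 20.7], 1]
    - [[0.2, 0.1, 14.8], [-337.2, -326.6, 20.7], 1]
    - [[0.2, 0.1, 14.8], [-337.2, -326.6, 20.7], 1]
    - [[0.2, 0.1, 14.8], [-337.2, -326.6, 20.7], 1]

```text
clock: 21.75
eef_pos: [580.0, -169.5, 98.8]
tcp_rot: [-3.138, -0.002, 2.209]
contact_force: [-0.0, -1.0, 0.4]
opening: 0.999
```

```bash
python3 go.py 581.2,-170.3,5,36.5
```

```text
t 21.75 p [ 580.  -169.5   98.8] jaw 36.56 F [-0.  -1.   0.4] open 0.999
581.2,-170.3,5,36.5 turn [-0.2 -0.1  0.1] shift [-1.5  0.8 93.8]
```

Request:
play_rows:
  moves:
    - [[-0.2, -0.1, 0], [-1.5, 0.8, 10], 1]
    - [[-0.2, -0.1, 0], [-1.5, 0.8, 28], 1]
    - [[-0.2, -0.1, 0], [-1.5, 0.8, 46], 1]
    - [[-0.2, -0.1, 0], [-1.5, 0.8, 62], 1]
    - [[-0.2, -0.1, 0], [-1.5, 0.8, 76], 1]
    - [[-0.2, -0.1, 0], [-1.5, 0.8, 86], 1]
    - [[-0.2, -0.1, 0], [-1.5, 0.8, 92], 1]
    - [[-0.2, -0.1, 0], [-1.5, 0.8, 93.8], 1]
    - [[-0.2, -0.1, 0], [-1.5, 0.8, 93.8], 1]
    - [[-0.2, -0.1, 0], [-1.5, 0.8, 93.8], 0.7]
    - [[-0.2, -0.1, 0], [-1.5, 0.8, 93.8], 0.6]
    - [[-0.2, -0.1, 0], [-1.5, 0.8, 93.8], 0.4]
    - [[-0.2, -0.1, 0], [-1.5, 0.8, 93.8], 0.4]
    - [[-0.2, -0.1, 0], [-1.5, 0.8, 93.8], 0.4]
    - [[-0.2, -0.1, 0], [-1.5, 0.8, 93.8], 0.4]
    - [[-0.2, -0.1, 0], [-1.5, 0.8, 93.8], 0.4]
  newtons: 25

```text
clock: 23.35
eef_pos: [581.9, -170.4, 5.9]
tcp_rot: [3.14, 0.001, 2.209]
contact_force: [-0.7, 1.0, 4.6]
opening: 0.522
```

Request:
play_rows:
  moves:
    - [[0, 0, 0], [0, 0, -2], 0.4]
    - [[0, 0, 0], [0, 0, -6], 0.4]
    - [[0, 0, 0], [0, 0, -14], 0.4]
    - [[0, 0, 0], [0, 0, -26], 0.4]
    - [[0, 0, 0], [0, 0, -42], 0.4]
    - [[0, 0, 0], [0, 0, -60], 0.4]
    - [[0, 0, 0], [0, 0, -78], 0.4]
    - [[0, 0, 0], [0, 0, -94], 0.4]
    - [[0, 0, 0], [0, 0, -106], 0.4]
    - [[0, 0, 0], [0, 0, -112], 0.4]
    - [[0, 0, 0], [0, 0, -114], 0.4]
    - [[0, 0, 0], [0, 0, -114], 0.4]

```text
clock: 24.55
eef_pos: [581.5, -170.3, 119.8]
tcp_rot: [3.14, 0.001, 2.209]
contact_force: [0.2, 0.9, -0.3]
opening: 0.516
```

```bash
python3 go.py 600.4,303.6,110,51.4
```

```text
t 24.55 p [ 581.5 -170.3  119.8] jaw 36.55 F [ 0.2  0.9 -0.3] open 0.516
600.4,303.6,110,51.4 turn [  0.1   0.1 -14.8] shift [369.4 297.4   9.8]
```

Request:
play_rows:
  moves:
    - [[0, 0, -1], [9, 7.2, 0], 0.4]
    - [[0, 0, -2], [27, 21.7, 0], 0.4]
    - [[0, 0, -3], [54, 43.5, 1], 0.4]
    - [[0, 0, -5], [85, 68.4, 2], 0.4]
    - [[0, 0, -6], [116, 93.4, 3], 0.4]
    - [[0, 0, -7], [147, 118.3, 4], 0.4]
    - [[0, 0, -8], [178, 143.3, 5], 0.4]
    - [[0, 0, -10], [209, 168.3, 6], 0.4]
    - [[0, 0, -11], [240, 193.2, 7], 0.4]
    - [[0, 0, -12], [271, 218.2, 8], 0.4]
    - [[0, 0, -14], [302, 243, 9], 0.4]
    - [[0, 0, -14.8], [330, 265.7, 9.8], 0.4]
    - [[0, 0, -14.8], [351, 282.6, 9.8], 0.4]
    - [[0, 0, -14.8], [363, 292.2, 9.8], 0.4]
    - [[0, 0, -14.8], [369.4, 297.4, 9.8], 0.4]
    - [[0, 0, -14.8], [369.4, 297.4, 9.8], 0.4]
    - [[0, 0, -14.8], [369.4, 297.4, 9.8], 0.4]
    - [[0, 0, -14.8], [369.4, 297.4, 9.8], 0.4]

```text
clock: 26.35
eef_pos: [600.5, 302.3, 110.0]
tcp_rot: [3.141, 0.001, 2.466]
contact_force: [-1.4, 0.5, -0.5]
opening: 0.52
```

```bash
python3 go.py 600.4,303.6,18.8,51.4
```

```text
t 26.35 p [600.5 302.3 110. ] jaw 51.29 F [-1.4  0.5 -0.5] open 0.52
600.4,303.6,18.8,51.4 turn [ 0.   0.1 -0.1] shift [ 1.   0.9 91.2]
```

Request:
play_rows:
  moves:
    - [[0, 0, 0], [0.9, 0.7, 4], 0.4]
    - [[0, 0, 0], [0.9, 0.7, 12], 0.4]
    - [[0, 0, 0], [0.9, 0.7, 24], 0.4]
    - [[0, 0, 0], [0.9, 0.7, 37], 0.4]
    - [[0, 0, 0], [0.9, 0.7, 50], 0.4]
    - [[0, 0, 0], [0.9, 0.7, 62], 0.4]
    - [[0, 0, 0], [0.9, 0.7, 72], 0.4]
    - [[0, 0, 0], [0.9, 0.7, 79], 0.4]
    - [[0, 0, 0], [0.9, 0.7, 84], 0.4]
    - [[0, 0, 0], [0.9, 0.7, 87], 0.4]
    - [[0, 0, 0], [0.9, 0.7, 88.5], 0.4]
    - [[0, 0, 0], [0.9, 0.7, 89.5], 0.4]
    - [[0, 0, 0], [0.9, 0.7, 90.3], 0.4]
    - [[0, 0, 0], [0.9, 0.7, 90.8], 0.4]
    - [[0, 0, 0], [0.9, 0.7, 91.2], 0.4]
    - [[0, 0, 0], [0.9, 0.7, 91.4], 0.4]
    - [[0, 0, 0], [0.9, 0.7, 91.4], 0.4]

```text
clock: 28.05
eef_pos: [600.5, 303.4, 18.9]
tcp_rot: [3.141, 0.002, 2.466]
contact_force: [-0.8, -0.6, 3.8]
opening: 0.518
```

Request:
play_rows:
  moves:
    - [[0, 0, 0], [0, 0, 0.3], 0.4]
    - [[0, 0, 0], [0, 0, 0.3], 0.6]
    - [[0, 0, 0], [0, 0, 0.3], 0.75]
    - [[0, 0, 0], [0, 0, 0], 0.8]
    - [[0, 0, 0], [0, 0, 0], 0.8]
    - [[0, 0, 0], [0, 0, -4], 0.8]
    - [[0, 0, 0], [0, 0, -12], 0.8]
    - [[0, 0, 0], [0, 0, -25], 0.8]
    - [[0, 0, 0], [0, 0, -45], 0.8]
    - [[0, 0, 0], [0, 0, -70], 0.8]
    - [[0, 0, 0], [0, 0, -90], 1]
    - [[0, 0, 0], [0, 0, -100], 1]
    - [[0, 0, 0], [0, 0, -100], 1]

```text
clock: 29.35
eef_pos: [601.5, 304.0, 121.3]
tcp_rot: [3.138, 0.003, 2.466]
contact_force: [-0.4, 0.2, -0.1]
opening: 0.996
```

```bash
python3 go.py 588.3,-316.6,100,19; python3 - <<'E'
from rig import r
import cv2,numpy as np
p=r.grab_frame("scene"); a=p["color"]
cv2.imwrite("pics/a5.png",cv2.resize(a[130:280,340:540],(800,600),interpolation=cv2.INTER_CUBIC)[:,:,::-1])
E
```

```text
t 29.35 p [601.5 304.  121.3] jaw 51.29 F [-0.4  0.2 -0.1] open 0.996
588.3,-316.6,100,19 turn [ 0.3  0.1 32.3] shift [-377.8 -492.6   20.5]
```

View pics/a5.png

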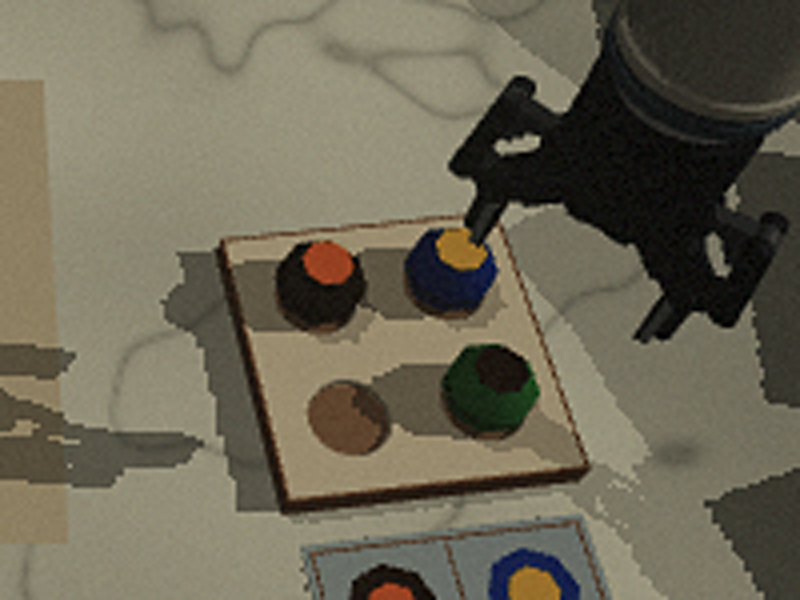

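Green is seated at about (490,390). The last one is red with white.

Request:
play_rows:
  moves:
    - [[0, 0, 2], [-9, -12, 0], 1]
    - [[0, 0, 4], [-27, -35, 1], 1]
    - [[0.1, 0, 7], [-54, -70, 3], 1]
    - [[0.1, 0.1, 10], [-82, -107, 5], 1]
    - [[0.3, 0.1, 13], [-110, -143, 7], 1]
    - [[0.3, 0.1, 16], [-138, -180, 9], 1]
    - [[0.3, 0.1, 19], [-166, -216, 11], 1]
    - [[0.3, 0.1, 22], [-194, -253, 13], 1]
    - [[0.3, 0.1, 25], [-222, -289, 15], 1]
    - [[0.3, 0.1, 28], [-250, -326, 17], 1]
    - [[0.3, 0.1, 30], [-278, -362, 18], 1]
    - [[0.3, 0.1, 32.3], [-306, -399, 19], 1]
    - [[0.3, 0.1, 32.3], [-332, -433, 20], 1]
    - [[0.3, 0.1, 32.3], [-354, -462, 20.5], 1]
    - [[0.3, 0.1, 32.3], [-370, -482, 20.5], 1]
    - [[0.3, 0.1, 32.3], [-377.8, -492.6, 20.5], 1]
    - [[0.3, 0.1, 32.3], [-377.8, -492.6, 20.5], 1]
    - [[0.3, 0.1, 32.3], [-377.8, -492.6, 20.5], 1]
    - [[0.3, 0.1, 32.3], [-377.8, -492.6, 20.5], 1]

```text
clock: 31.3
eef_pos: [587.3, -315.6, 98.8]
tcp_rot: [-3.139, -0.0, 1.903]
contact_force: [0.2, 0.1, -0.5]
opening: 0.999
```

```bash
python3 go.py 588.3,-316.6,5,19
```

```text
t 31.3 p [ 587.3 -315.6   98.8] jaw 19.04 F [ 0.2  0.1 -0.5] open 0.999
588.3,-316.6,5,19 turn [-0.2 -0.   0. ] shift [-1.3  0.9 93.8]
```

Request:
play_rows:
  moves:
    - [[-0.2, 0, 0], [-1.3, 0.7, 10], 1]
    - [[-0.2, 0, 0], [-1.3, 0.7, 28], 1]
    - [[-0.2, 0, 0], [-1.3, 0.7, 46], 1]
    - [[-0.2, 0, 0], [-1.3, 0.7, 62], 1]
    - [[-0.2, 0, 0], [-1.3, 0.7, 76], 1]
    - [[-0.2, 0, 0], [-1.3, 0.7, 86], 1]
    - [[-0.2, 0, 0], [-1.3, 0.7, 92], 1]
    - [[-0.2, 0, 0], [-1.3, 0.7, 93.8], 1]
    - [[-0.2, 0, 0], [-1.3, 0.7, 93.8], 1]
    - [[-0.2, 0, 0], [-1.3, 0.7, 93.8], 0.7]
    - [[-0.2, 0, 0], [-1.3, 0.7, 93.8], 0.6]
    - [[-0.2, 0, 0], [-1.3, 0.7, 93.8], 0.4]
    - [[-0.2, 0, 0], [-1.3, 0.7, 93.8], 0.4]
    - [[-0.2, 0, 0], [-1.3, 0.7, 93.8], 0.4]
    - [[-0.2, 0, 0], [-1.3, 0.7, 93.8], 0.4]
    - [[-0.2, 0, 0], [-1.3, 0.7, 93.8], 0.4]
  newtons: 25

```text
clock: 32.9
eef_pos: [589.0, -316.9, 6.0]
tcp_rot: [3.14, 0.001, 1.903]
contact_force: [0.3, 1.2, 5.7]
opening: 0.519
```

Request:
play_rows:
  moves:
    - [[0, 0, 0], [0, 0, -2], 0.4]
    - [[0, 0, 0], [0, 0, -6], 0.4]
    - [[0, 0, 0], [0, 0, -14], 0.4]
    - [[0, 0, 0], [0, 0, -26], 0.4]
    - [[0, 0, 0], [0, 0, -42], 0.4]
    - [[0, 0, 0], [0, 0, -60], 0.4]
    - [[0, 0, 0], [0, 0, -78], 0.4]
    - [[0, 0, 0], [0, 0, -94], 0.4]
    - [[0, 0, 0], [0, 0, -106], 0.4]
    - [[0, 0, 0], [0, 0, -112], 0.4]
    - [[0, 0, 0], [0, 0, -114], 0.4]
    - [[0, 0, 0], [0, 0, -114], 0.4]

```text
clock: 34.1
eef_pos: [588.5, -316.7, 119.8]
tcp_rot: [3.14, 0.0, 1.903]
contact_force: [-0.0, 0.8, -0.4]
opening: 0.518
```

```bash
python3 go.py 609.3,224.6,110,51.4
```

```text
t 34.1 p [ 588.5 -316.7  119.8] jaw 19.03 F [-0.   0.8 -0.4] open 0.518
609.3,224.6,110,51.4 turn [  0.1   0.  -32.4] shift [505.  196.1   9.9]
```

Request:
play_rows:
  moves:
    - [[0, 0, -1], [10, 3.9, 0], 0.4]
    - [[0, 0, -3], [30, 11.6, 0], 0.4]
    - [[0, 0, -5], [60, 23.3, 1], 0.4]
    - [[0, 0, -7], [97, 37.7, 2], 0.4]
    - [[0, 0, -10], [135, 52.4, 3], 0.4]
    - [[0, 0, -12], [173, 67.2, 4], 0.4]
    - [[0, 0, -15], [211, 81.9, 5], 0.4]
    - [[0, 0, -17], [249, 96.7, 6], 0.4]
    - [[0, 0, -20], [287, 111.4, 7], 0.4]
    - [[0, 0, -23], [325, 126.2, 8], 0.4]
    - [[0, 0, -26], [363, 141, 9], 0.4]
    - [[0, 0, -29], [401, 155.7, 9.9], 0.4]
    - [[0, 0, -31], [436, 169.3, 9.9], 0.4]
    - [[0, 0, -32.4], [466, 181, 9.9], 0.4]
    - [[0, 0, -32.4], [488, 189.5, 9.9], 0.4]
    - [[0, 0, -32.4], [500, 194.2, 9.9], 0.4]
    - [[0, 0, -32.4], [505, 196.1, 9.9], 0.4]
    - [[0, 0, -32.4], [505, 196.1, 9.9], 0.4]
    - [[0, 0, -32.4], [505, 196.1, 9.9], 0.4]
    - [[0, 0, -32.4], [505, 196.1, 9.9], 0.4]

```text
clock: 36.1
eef_pos: [609.3, 223.5, 110.1]
tcp_rot: [3.141, 0.001, 2.467]
contact_force: [-0.3, -0.3, 0.8]
opening: 0.515
```

```bash
python3 go.py 609.3,224.6,18.9,51.4
```

```text
t 36.1 p [609.3 223.5 110.1] jaw 51.37 F [-0.3 -0.3  0.8] open 0.515
609.3,224.6,18.9,51.4 turn [ 0.1  0.1 -0. ] shift [ 0.8  0.8 91.2]
```

Request:
play_rows:
  moves:
    - [[0, 0, 0], [0.7, 0.6, 4], 0.4]
    - [[0, 0, 0], [0.7, 0.6, 12], 0.4]
    - [[0, 0, 0], [0.7, 0.6, 24], 0.4]
    - [[0, 0, 0], [0.7, 0.6, 37], 0.4]
    - [[0, 0, 0], [0.7, 0.6, 50], 0.4]
    - [[0, 0, 0], [0.7, 0.6, 62], 0.4]
    - [[0, 0, 0], [0.7, 0.6, 72], 0.4]
    - [[0, 0, 0], [0.7, 0.6, 79], 0.4]
    - [[0, 0, 0], [0.7, 0.6, 84], 0.4]
    - [[0, 0, 0], [0.7, 0.6, 87], 0.4]
    - [[0, 0, 0], [0.7, 0.6, 88.5], 0.4]
    - [[0, 0, 0], [0.7, 0.6, 89.5], 0.4]
    - [[0, 0, 0], [0.7, 0.6, 90.3], 0.4]
    - [[0, 0, 0], [0.7, 0.6, 90.8], 0.4]
    - [[0, 0, 0], [0.7, 0.6, 91.2], 0.4]
    - [[0, 0, 0], [0.7, 0.6, 91.4], 0.4]
    - [[0, 0, 0], [0.7, 0.6, 91.4], 0.4]

```text
clock: 37.8
eef_pos: [609.4, 224.4, 19.1]
tcp_rot: [3.14, 0.002, 2.467]
contact_force: [-1.3, -1.2, 4.3]
opening: 0.516
```

Release, rise, then move clear to the left so the cameras have a view.

Request:
play_rows:
  moves:
    - [[0, 0, 0], [0, 0, 0.3], 0.4]
    - [[0, 0, 0], [0, 0, 0.3], 0.6]
    - [[0, 0, 0], [0, 0, 0.3], 0.75]
    - [[0, 0, 0], [0, 0, 0], 0.8]
    - [[0, 0, 0], [0, 0, 0], 0.8]
    - [[0, 0, 0], [0, 0, -4], 0.8]
    - [[0, 0, 0], [0, 0, -12], 0.8]
    - [[0, 0, 0], [0, 0, -25], 0.8]
    - [[0, 0, 0], [0, 0, -45], 0.8]
    - [[0, 0, 0], [0, 0, -70], 0.8]
    - [[0, 0, 0], [0, 0, -100], 1]
    - [[0, 0, 0], [0, 0, -130], 1]
    - [[0, 0, 0], [0, 0, -160], 1]
    - [[0, 0, 0], [0, 0, -180], 1]
    - [[0, 0, 0], [0, 0, -180], 1]

```text
clock: 39.3
eef_pos: [611.1, 225.1, 203.9]
tcp_rot: [3.134, 0.005, 2.467]
contact_force: [0.3, 0.4, 0.1]
opening: 0.997
```

```bash
python3 go.py 281,558,209,63.3
```

```text
t 39.3 p [611.1 225.1 203.9] jaw 51.37 F [0.3 0.4 0.1] open 0.997
281,558,209,63.3 turn [  0.4   0.3 -11.9] shift [465.6  54.   -7.2]
```

Request:
play_rows:
  moves:
    - [[0.4, 0.3, -2], [20, 2, 0], 1]
    - [[0.4, 0.3, -4], [50, 6, -1], 1]
    - [[0.4, 0.3, -6], [90, 10, -1], 1]
    - [[0.4, 0.3, -8], [130, 15, -2], 1]
    - [[0.4, 0.3, -10], [170, 20, -3], 1]
    - [[0.4, 0.3, -11.9], [210, 24, -3], 1]
    - [[0.4, 0.3, -11.9], [250, 29, -4], 1]
    - [[0.4, 0.3, -11.9], [290, 34, -5], 1]
    - [[0.4, 0.3, -11.9], [330, 38, -5], 1]
    - [[0.4, 0.3, -11.9], [370, 43, -6], 1]
    - [[0.4, 0.3, -11.9], [410, 48, -7], 1]
    - [[0.4, 0.3, -11.9], [445, 52, -7], 1]
    - [[0.4, 0.3, -11.9], [465, 54, -7], 1]
    - [[0.4, 0.3, -11.9], [465, 54, -7], 1]
    - [[0.4, 0.3, -11.9], [465, 54, -7], 1]
    - [[0.4, 0.3, -11.9], [465, 54, -7], 1]

```text
clock: 40.9
eef_pos: [281.6, 556.7, 208.4]
tcp_rot: [-3.14, 0.001, 2.675]
contact_force: [0.2, 0.6, -0.7]
opening: 0.995
```

```bash
python3 - <<'E'
from rig import r
from meas import *
d={n:r.grab_frame(n) for n in("scene","top")}
a=[d[n]["color"] for n in d]
cv2.imwrite("pics/a6.png",np.hstack([cv2.resize(a[0][140:350,150:550],(400,300)),cv2.resize(a[1][50:300,140:540],(400,300))])[:,:,::-1])
cv2.imwrite("pics/a7.png",cv2.resize(a[0][170:270,380:505],(750,600),interpolation=cv2.INTER_CUBIC)[:,:,::-1])
for n in d:
    print(n,"stay",tops(d[n],{"rg":(442,-321),"bw":(602,-18)}))
    # box tops z=57: sample by rays: pixel of expected; use shifted z
    import h
    o=h.rect
    import meas
    meas.rect=lambda p,z,*k:o(p,57,*k)
    print(n,"packed",meas.tops(d[n],{"bo":(530,215.5),"bg":(521,295),"gb":(600.4,303.6),"rw":(609.3,224.6)},h=30))
    meas.rect=o
print(r.sense()["contact_force"],r.sense()["clock"])
E
```

```text
scene stay {'rg': (np.float64(441.5), np.float64(-321.5), 646), 'bw': (np.float64(601.1), np.float64(-18.1), 602)}
scene packed {'bo': (np.float64(527.7), np.float64(214.9), 643), 'bg': (np.float64(518.7), np.float64(294.5), 607), 'gb': (np.float64(598.6), np.float64(302.7), 633), 'rw': (np.float64(607.4), np.float64(223.8), 591)}
top stay {'rg': (np.float64(442.8), np.float64(-320.1), 614), 'bw': (np.float64(602.2), np.float64(-18.1), 524)}
top packed {'bo': (np.float64(529.6), np.float64(214.6), 604), 'bg': (np.float64(520.6), np.float64(294.2), 575), 'gb': (np.float64(600.4), np.float64(302.3), 590), 'rw': (np.float64(608.9), np.float64(223.9), 544)}
[ 0.54928623 -0.03018604 -0.310746  ] 41.0
```

View pics/a6.png

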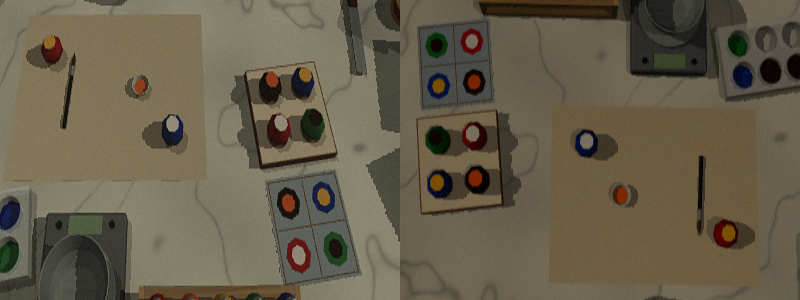

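View pics/a7.png

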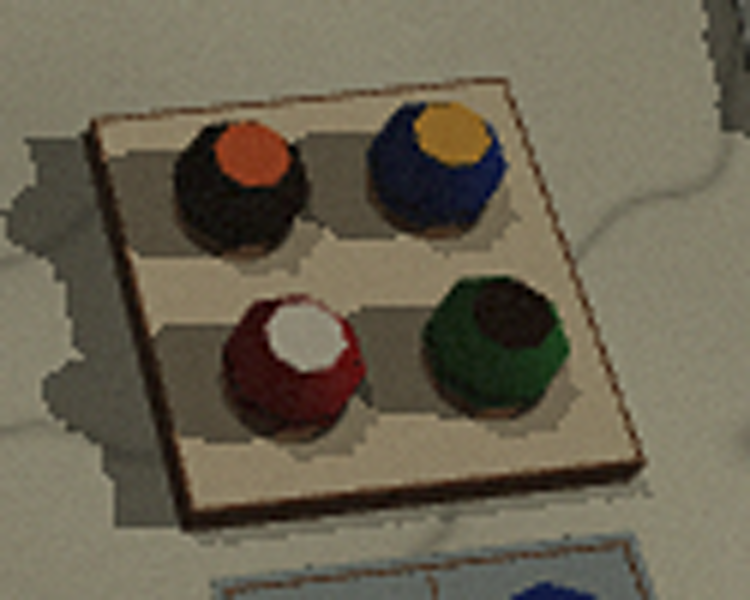

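Both views show the box matching the card corner for corner. All four are upright, and the look-alikes are where they were. Handing in.

```bash
python3 -c "
from rig import r
print(r.sign_off())"
```

```text
the job is handed in; nothing more can be done
None
```

I packed all four chocolates to the card and handed the job in at about 41 s of the 115 s allowed.

| Chocolate | Well (seen from above) |
|---|---|
| Brown shell, orange top | near the robot, right |
| Blue shell, golden top | near the robot, left |
| Red shell, white top | far side, right |
| Green shell, dark brown top | far side, left |

- **Seating:** each one touched down at TCP z 18.8–19.1 mm, where the grip heights put the well floor (18.7–19.0). The force then was 4–7 N, and I released them there.
- **Position:** in the final pictures all four stand upright, with tops within about 1.5 mm of the well centres in the top view and about 2.5 mm in the scene view. The two cameras disagree by 1–2 mm, which is the calibration tolerance.
- **Look-alikes:** red with gold and blue with white measured the same as at the start, to within 0.1 mm.
- **Arm:** it is parked clear of everything, with the gripper empty.
- **Network misreport:** the trained network reported the card pictures as the wells, so I fitted the hole rims myself and used the card only to match colours.

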